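# Clear the sample drawer into two stacked vial totes

### The job

Clear the sample drawer for the archive: lift the empty upper tote out of the lower one, stand all the large vials from the drawer upright in the pockets of the lower tote, then put the upper tote back on it turned half a turn, so that it stacks on the ledges above the vials instead of nesting. All the small vials belong upright in the pockets of the upper tote, the lower tote stays on the bench, and the emptied drawer has to be pushed fully home until its catch snaps; leave the bottle, beaker and timer standing where they are.

Things in the scene. Friction and masses are not known exactly. Their poses are not given: they have to be found in the camera images.
- lower_tote_centre (a point): Lower tote, standing on the bench: grey plastic stack-nest vial tote, 228 (its x) x 62 (its y) x 76 mm high, 0.16 kg. The point is its centre, 38 mm above its underside; x runs along its length to the end with the blank card, z up. Its upper half is a straight-sided band 62 mm wide outside, 58 inside, to be gripped across y at the middle; the lower half is 52 mm wide
- lower_tote_pocket (a point): Mouth of the middle pocket of the lower tote, 7 mm below the centre point. A dark grey insert in each tote has three square pockets 34 mm wide and 28 mm deep, centred on the tote's x = -58, 0 and +58 mm, y = 0; the pocket floor is 3 mm above the tote's underside, the insert's top 31 mm. A vial in a pocket stays upright or leans a little
- lower_tote_card (a point): Middle of the lower tote's card end, 114 mm along x from its centre point. This end has one ledge in the middle of the wall, 6 mm below the rim, with grooves beside it; the other end has a ledge at each side and a groove between. The feet under a tote lie below its grooves. The recesses over the ledges catch the feet of a stacked tote up to about 3 mm off centre
- upper_tote_centre (a point): Upper tote, identical to the lower one (point at its centre, x to its card end, z up). At the start it is empty and nested in the lower tote the same way round, its top 40 mm standing out above the lower rim, to be gripped there across the 62 mm width; lifted straight up it is free after 40 mm
- upper_tote_card (a point): Middle of the upper tote's card end, 114 mm along x from its centre point. With its card end over the lower tote's card end the tote sinks in and nests, 40 mm above the lower tote (underside to underside); turned half a turn, card ends opposite, its feet land on the ledges and it stacks 70 mm above, clear of the vials
- sample_cabinet: White one-drawer sample cabinet, fixed on the bench, 170 deep (x) x 206 wide (y) x 88 mm high; the origin is the centre of its underside. Its front (its -x side, 85 mm from the origin) faces the robot
- sample_drawer (a joint): Drawer travel in m: 0 is fully home; it starts open (0.14), slid out along the cabinet's -x. About 1 N of friction; in the last centimetre a sprung roller catch resists with 5 to 7 N; pushed through, it snaps, pulls the drawer home and holds it. The vials stand in two rows of three square pockets 56 mm apart in a dark grey insert (pocket floor 12 mm, top 40 mm above the bench)
- drawer_front (a point): Middle of the outer face of the drawer's front panel, 70 mm above the bench. The panel is 202 mm wide, reaches from 8 to 86 mm above the bench and its face looks along the cabinet's -x; push it along the cabinet's +x. A bar handle 90 mm wide stands 27 mm out of the face, 30 mm above the bench; above 45 mm the face is free to push on
- large_vial_0_centre (a point): Large sample vial with a yellow cap, 29 mm across, 61 mm tall, 22 g, upright in a drawer pocket at the start (may be absent). The point is its centre, 30.5 mm above its underside; z along the vial
- large_vial_1_centre (a point): Large sample vial with a yellow cap, 29 mm across, 61 mm tall, 22 g, upright in a drawer pocket at the start (may be absent). The point is its centre, 30.5 mm above its underside; z along the vial
- large_vial_2_centre (a point): Large sample vial with a yellow cap, 29 mm across, 61 mm tall, 22 g, upright in a drawer pocket at the start (may be absent). The point is its centre, 30.5 mm above its underside; z along the vial
- small_vial_0_centre (a point): Small sample vial with a blue cap, 24 mm across, 50 mm tall, 22 g, upright in a drawer pocket at the start (may be absent). The point is its centre, 25 mm above its underside; z along the vial
- small_vial_1_centre (a point): Small sample vial with a blue cap, 24 mm across, 50 mm tall, 22 g, upright in a drawer pocket at the start (may be absent). The point is its centre, 25 mm above its underside; z along the vial
- small_vial_2_centre (a point): Small sample vial with a blue cap, 24 mm across, 50 mm tall, 22 g, upright in a drawer pocket at the start (may be absent). The point is its centre, 25 mm above its underside; z along the vial
- amber_bottle: Amber bottle, 60 mm across, 122 mm tall, bystander standing to the right of the free strip of bench; origin at the middle of its underside. The bench between the totes and this bottle is free to set a tote down on
- beaker_100: Empty beaker, 59 mm across, 70 mm tall, bystander behind the totes; origin at the middle of its underside
- lab_timer: White bench timer, 58x70x18 mm, bystander behind the totes; origin at the middle of its underside

How it is judged:
By the outcome, as a careful person would: the job done as asked, in the order asked, and still so for the second after the job is handed in, with the robot touching nothing.
Of large_vial_0, large_vial_1, large_vial_2, small_vial_0, small_vial_1, small_vial_2 only 4 to 6 are there at a start; the rules pass over those that are not, and their reading is None.
At some moment in a run one of lower_tote may be knocked a few centimetres aside while the robot is not near it.
It also fails if it takes over 210 s, if anything falls off the work surface, if the arm or the gripper's body presses on something with over 40 N, if the wrist force passes 120 N, or if a joint passes its speed limit or range.

### The arm

A 6-joint arm with a two-finger parallel gripper is mounted at the origin on a cart in front of the work surface, level with it; the furniture and walls round the work are solid. World frame = base frame: x ahead of the robot, y to its left, z up, the work surface at z = 0. Lengths are in m, angles in degrees, forces in N, time in s.
With the tool pointing down it reaches from about 0.25 to 0.725 m from the base axis. Payload 9.7 kg.
Tool frame: the origin (TCP) lies midway between the tips of the shut fingers; the grasp point (between the pads) lies bot.hold_point_z behind it (bot.hold_point_z is the distance from the TCP to the grasp point, in m); z points along the fingers, y is the line along which they close (so a half turn about z gives the same grasp; the last joint's range is limited). The gripper opens to 85 mm and grips with 20 to 120 N. Pads are 22 mm wide; open, the fingers measure 114 mm over their backs; the gripper's body (76 mm by 85 mm) begins 54 mm behind the grasp point. The pads swing forward as they close: fully open they stand 13 mm farther back than shut.
Start: joints at [-74.026, 4.979, 10.078, 95.1, 0, 90], TCP at [0.151, -0.529, 0.231] pointing down, gripper open.
Joint ranges: [-179.16, 179.16], [-48.56, 103.87], [-65.8, 70.77], [-126.05, 130.52], [-82.76, 87.17], [-180, 180]. Speed limits (degrees/s): [127.2, 127.2, 147.25, 180, 180, 180].

### API

Orientations are given as [roll, pitch, yaw] about the fixed x, y, z axes, in that order (R = Rz(yaw) Ry(pitch) Rx(roll)).
In Python, from workcell import bot, camera, camera_model, ticket gives the robot as it stands.
- The arm moves only by the tool send_rows, never from a script. Its argument "targets" is text: rows parted by semicolons, each of 5 numbers parted by spaces: the shift along the tool's x, y, z in mm, then the turn about the tool's z in degrees, then the closure in counts, from 0 (fully open) to 255 (shut). A call has 1 to 20 rows; each row is the pose to reach, as a shift and turn from the pose commanded when the call began, along the tool's axes at that moment; what a row does not reach only later rows make up. A row lasts 1/8 s, in which the tool goes at most 62.5 mm and 10.7 degrees, less where a joint would pass 70% of its speed; a pose out of reach is approached as far as the arm can. A call with a gripper value outside its range is refused whole. The fingers move at their own pace and stop on an object; "newtons" is the grip in N (left out, the last holds). Time passes only in rows, so rows that repeat a pose let the fingers close. It gives the time, the measured TCP pose, the force, the opening and the grip force at its end, in the units of the state.
- bot.get_obs(): the state, without advancing time (a new reading comes with each control period).
- camera(name): name is "side" or "top" or "wrist"; returns the picture (420x560x3 uint8, blue, green, red); there is no depth.
- camera_model(name): a dict with "K" (3x3 intrinsics, pixels), "pose" (4x4, takes a point from camera to world coordinates); the wrist camera has in their place "T_tool_cam" (4x4, takes a point from camera to tool coordinates, whose origin is the TCP and whose axes are the flange's). Camera axes: x right, y down, z forward; pixel columns grow to the right and rows downward; lengths in m; the calibration is good to about 2 mm. A picture is of the moment at which its call begins: read the wrist's pose just before it. camera_model takes no time and is no camera call.
- ticket.job_done(): hands the job in; it is judged then, once.
The state is a dict: "time": time; "q": joint angles; "qd": joint speeds; "joint_efforts": joint torques, N m; "ee_pos": TCP position; "tcp_rot": TCP orientation; "wrist_force": force on the tool from outside, world axes, zero at the start; "torque": the same for the moment, N m; "opening": finger opening in m; "grasp_force": force on a finger pad.
Only numpy, scipy, OpenCV 4.12 (cv2) and the standard library are available. Lean on these libraries where they do the work, as an engineer would, in place of code of your own. Each camera call takes 0.05 s, during which the arm holds its last target. There are 200 camera calls.

## Working session

There is one attempt and no reset: what is moved stays moved. The work goes in short steps, Python scripts to look and compute and a tool call to move; the robot and the scene stay as the last step left them, time stands still between calls to the robot, and variables do not carry over. Pictures are saved under pics/ and viewed, at most 16 in all, crops included, and the job is handed in when it is done.

Besides the shell and the picture viewer there is one more tool, called after "Call:" in YAML: its name, and indented under it one key for each argument. send_rows: Moves the arm, as the interface text tells. Its arguments: {"type":"object","properties":{"targets":{"type":"string"},"newtons":{"type":"number"}},"required":["targets"]}

```bash
ls; mkdir -p pics
cat > h.py <<'E'
import numpy as np, cv2, json
from workcell import bot, camera, camera_model, ticket
from scipy.spatial.transform import Rotation as R
def ray(name,u,v,obs=None):
    m=camera_model(name);K=np.array(m['K'])
    if name=='wrist':
        T=np.eye(4);T[:3,:3]=R.from_euler('xyz',obs['tcp_rot'],degrees=True).as_matrix();T[:3,3]=obs['ee_pos'];P=T@np.array(m['T_tool_cam'])
    else:P=np.array(m['pose'])
    d=P[:3,:3]@np.linalg.inv(K)@[u,v,1.];return P[:3,3],d
def at(name,u,v,z,obs=None):
    o,d=ray(name,u,v,obs);return (o+d*(z-o[2])/d[2]).round(4)
def snap(name,fn):
    o=bot.get_obs();im=camera(name);cv2.imwrite('pics/'+fn+'.png',im);json.dump({k:np.array(o[k]).tolist() for k in('ee_pos','tcp_rot','q')},open('pics/'+fn+'.json','w'));return im,o
def ob(fn):return json.load(open('pics/'+fn+'.json'))
E
python3 - <<'E'
from h import *
o=bot.get_obs();print(o,bot.hold_point_z)
for n in('top','side','wrist'):
    im,_=snap(n,n+'0')
m=camera_model('wrist');print(m)
print(camera_model('top'))
E
```

```text
pics
{'time': 0.0, 'q': array([-7.40274356e+01,  5.01132715e+00,  1.00340292e+01,  9.50995859e+01,
       -1.74336471e-03,  8.99998909e+01]), 'qd': array([-0.05250016,  0.08942489, -0.00988053,  0.07379042, -0.01677344,
       -0.0558044 ]), 'joint_efforts': array([-2.43595105e-04, -5.20380592e+01,  4.64814699e+01,  1.60084834e-02,
        5.98968904e-05,  2.67816830e-06]), 'ee_pos': array([ 0.15127521, -0.52854588,  0.23057709]), 'tcp_rot': array([-1.79923116e+02,  1.74321681e-03,  1.59726758e+01]), 'wrist_force': array([-0.49268583,  0.1360733 ,  0.47465025]), 'torque': array([-0.02414286,  0.02560882, -0.01005465]), 'grasp_force': 0.0, 'opening': 0.08531771297769435} 0.0187
{'K': array([[312.58350776,   0.        , 277.00230382],
       [  0.        , 312.58350776, 204.43933411],
       [  0.        ,   0.        ,   1.        ]]), 'T_tool_cam': array([[ 4.99694041e-04, -9.51757741e-01, -3.06850049e-01,
         7.96255913e-02],
       [ 9.99999425e-01,  1.84368039e-04,  1.05660744e-03,
         5.93052822e-04],
       [-9.49060971e-04, -3.06850401e-01,  9.51757286e-01,
        -1.41030594e-01],
       [ 0.00000000e+00,  0.00000000e+00,  0.00000000e+00,
         1.00000000e+00]])}
{'K': array([[462.33058574,   0.        , 280.82554999],
       [  0.        , 462.33058574, 202.46750143],
       [  0.        ,   0.        ,   1.        ]]), 'pose': array([[-0.01751281, -0.98075753,  0.19444273,  0.28144666],
       [-0.99983072,  0.01827557,  0.00212944, -0.0839397 ],
       [-0.00564202, -0.19437252, -0.98091156,  1.66227449],
       [ 0.        ,  0.        ,  0.        ,  1.        ]])}
```

View pics/top0.png

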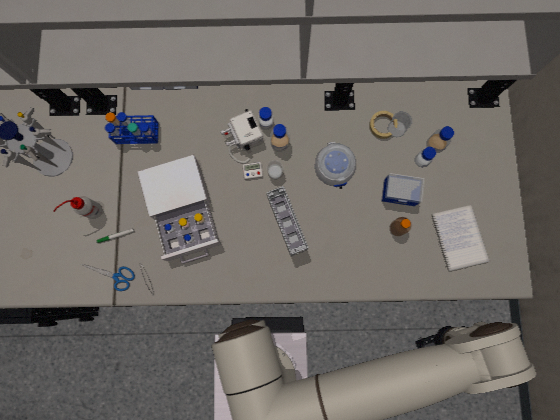

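View pics/side0.png

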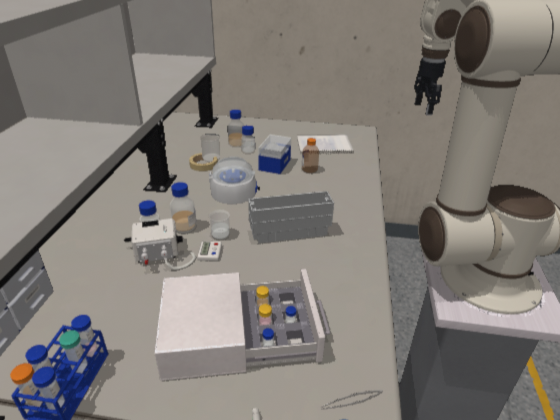

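The top view shows the cabinet at about (172,187) with its drawer open towards the robot, and the totes at about (287,220). The beaker is at (275,171), the timer at (253,171) and the amber bottle at (400,227). I need a zoomed crop to pick out the vials.

Run:
```python
from h import *
im=cv2.imread('pics/top0.png')[150:270,135:315]
cv2.imwrite('pics/c1.png',cv2.resize(im,None,fx=4.4,fy=4.4,interpolation=cv2.INTER_CUBIC))
print(at('top',0,0,0),at('top',400,232,0.0),at('top',275,171,0.03))
```

```text
[1.4635 1.0364 0.    ] [ 0.4941 -0.5091  0.    ] [ 0.7224 -0.0612  0.03  ]
```

View pics/c1.png

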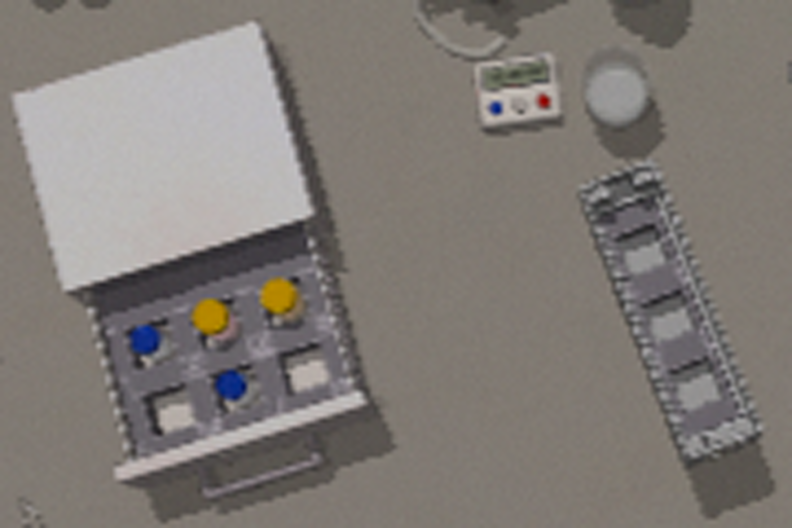

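Run:
```python
from h import *
c=lambda u,v,z:at('top',135+u/4.4-.4,150+v/4.4-.4,z)
for n,(u,v,z) in dict(L0=(211,316,.073),L1=(280,295,.073),S0=(145,339,.062),S1=(231,385,.062)).items(): print(n,c(u,v,z))
t=np.array([c(u,v,.116) for u,v in((582,188),(652,163),(760,432),(692,458))]);print(t,t.mean(0))
d=(t[0]+t[1]-t[2]-t[3])/2;print(np.degrees(np.arctan2(d[1],d[0])),np.linalg.norm(d),t[0]-t[1])
e=[c(*p,.086) for p in((118,474),(366,400))];print('front top',e,np.degrees(np.arctan2(*(e[0]-e[1])[[1,0]])))
k=np.array([c(*p,.088) for p in((14,95),(258,24),(312,215),(66,291))]);print('cab',k,k.mean(0))
print('pockets',c(172,412,.012),c(307,375,.012))
```

```text
L0 [0.5356 0.2627 0.073 ]
L1 [0.5515 0.2083 0.073 ]
S0 [0.5199 0.3171 0.062 ]
S1 [0.4819 0.2479 0.062 ]
[[ 0.6243 -0.0334  0.116 ]
 [ 0.6432 -0.0883  0.116 ]
 [ 0.4319 -0.1665  0.116 ]
 [ 0.4131 -0.1144  0.116 ]] [ 0.528125 -0.10065   0.116   ]
20.646646620381755 0.22574924695333987 [-0.0189  0.0549  0.    ]
front top [array([0.4113, 0.3288, 0.086 ]), array([0.4652, 0.1375, 0.086 ])] 105.73552218935531
cab [[0.7153 0.4216 0.088 ]
 [0.7707 0.2271 0.088 ]
 [0.6126 0.1813 0.088 ]
 [0.5552 0.3739 0.088 ]] [0.66345  0.300975 0.088   ]
pockets [0.4669 0.3059 0.012 ] [0.4952 0.1963 0.012 ]
```

The crop shows two yellow vials at crop pixels (211,316) and (280,295), two blue ones at (145,339) and (231,385), and the empty upper tote nested in the lower one. I'll go above the totes and take a close look.

Call:
send_rows:
  targets: "240 -154 -20 -5 0;480 -308 -20 -5 0;480 -308 -20 -5 0;480 -308 -20 -5 0;480 -308 -20 -5 0;480 -308 -20 -5 0;480 -308 -20 -5 0;480 -308 -20 -5 0;480 -308 -20 -5 0;480 -308 -20 -5 0;480 -308 -20 -5 0;480 -308 -20 -5 0;480 -308 -20 -5 0;480 -308 -20 -5 0;480 -308 -20 -5 0;480 -308 -20 -5 0"
  newtons: 30

```text
time: 2.15
ee_pos: [0.528, -0.1007, 0.2513]
tcp_rot: [180.0, -0.0, 21.0]
wrist_force: [0.0, 0.0, 0.5]
opening: 0.0855
grasp_force: 0.0
```

```bash
cat >> h.py <<'E'
def go(x,y,z,yaw=None):
    o=bot.get_obs();M=R.from_euler('xyz',o['tcp_rot'],degrees=True).as_matrix()
    d=M.T@(np.array([x,y,z])-o['ee_pos'])*1000
    t=0 if yaw is None else (-(yaw-o['tcp_rot'][2])+180)%360-180
    print('shift',d.round(1),'turn',round(t,1),'| t %.1f'%o['time'],'pos',o['ee_pos'].round(4),'rot',o['tcp_rot'].round(1),'q',o['q'].round(0),'F',o['wrist_force'].round(1),'op %.3f g %.0f'%(o['opening'],o['grasp_force']))
E
python3 - <<'E'
from h import *
snap('wrist','w1');go(.528,-.101,.25)
E
```

```text
shift [-0.1  0.3  1.3] turn 0 | t 2.2 pos [ 0.528  -0.1007  0.2513] rot [180.  -0.  21.] q [-11.   4.  11.  97.  -0. 148.] F [ 0.1  1.1 -0.3] op 0.085 g 0
```

View pics/w1.png

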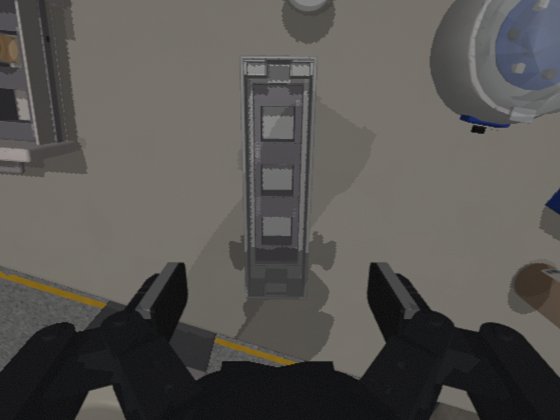

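Run:
```python
from h import *
o=ob('w1');p=np.array([at('wrist',u,v,.116,o) for u,v in((241,57),(316,57),(304,298),(249,298))]);print(p)
c=p.mean(0);d=(p[0]+p[1]-p[2]-p[3])/2;y=np.degrees(np.arctan2(d[1],d[0]));print(c,y,np.linalg.norm(d),np.linalg.norm(p[0]-p[1]),np.linalg.norm(p[3]-p[2]))
go(c[0],c[1],.082,y)
```

```text
[[ 0.6256 -0.0332  0.116 ]
 [ 0.6473 -0.0896  0.116 ]
 [ 0.435  -0.1672  0.116 ]
 [ 0.4148 -0.1143  0.116 ]]
[ 0.530675 -0.101075  0.116   ] 20.560497221401526 0.2259420832868458 0.0604305386373479 0.056625524280133586
shift [  2.3   1.3 169.3] turn 0.4 | t 2.2 pos [ 0.528  -0.1007  0.2513] rot [180.  -0.  21.] q [-11.   4.  11.  97.  -0. 148.] F [ 0.1  1.1 -0.3] op 0.085 g 0
```

Call:
send_rows:
  targets: "2 1 60 0 0;2 1 110 0 0;2 1 150 0 0;2 1 169 0 0;2 1 169 0 0;2 1 169 0 0;2 1 169 0 255;2 1 169 0 255;2 1 169 0 255;2 1 169 0 255;2 1 169 0 255;2 1 169 0 255;2 1 169 0 255;2 1 169 0 255"
  newtons: 40

```text
time: 3.95
ee_pos: [0.531, -0.1007, 0.0838]
tcp_rot: [180.0, -0.1, 21.0]
wrist_force: [-1.0, 0.7, 4.9]
opening: 0.0617
grasp_force: 42.5
```

Call:
send_rows:
  targets: "0 0 -10 0 255;0 0 -20 0 255;0 0 -30 0 255;0 0 -40 0 255;0 0 -55 0 255;0 0 -80 0 255;0 0 -105 0 255;0 0 -105 0 255;0 0 -105 0 255"

```text
time: 5.08
ee_pos: [0.5301, -0.1008, 0.1865]
tcp_rot: [-180.0, 0.0, 21.0]
wrist_force: [0.6, 0.4, -1.5]
opening: 0.0613
grasp_force: 44.1
```

Run:
```python
from h import *
go(.46,-.33,.19,-159)
im,_=snap('wrist','w2');im2,_=snap('top','t2')
a=cv2.resize(im2[140:280,130:440],None,fx=2.5,fy=2.5);cv2.imwrite('pics/c2.png',a)
```

```text
shift [-147.5  188.9   -3.4] turn 180.0 | t 5.1 pos [ 0.5301 -0.1008  0.1865] rot [-180.    0.   21.] q [-11.   3.   3.  90.  -0. 148.] F [ 0.6  0.4 -1.5] op 0.061 g 44
```

View pics/w2.png

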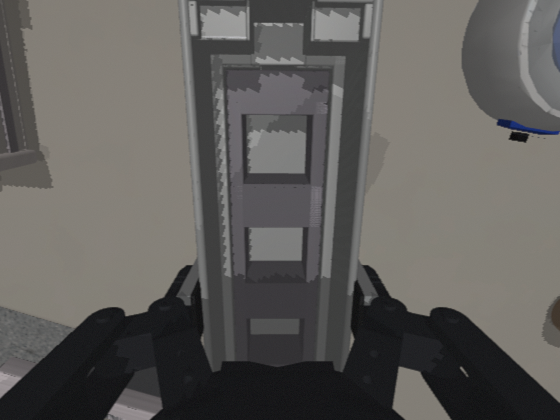

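Call:
send_rows:
  targets: "-40 50 0 0 255;-80 100 0 0 255;-120 150 0 0 255;-147 189 0 -10 255;-147 189 0 -20 255;-147 189 0 -30 255;-147 189 0 -40 255;-147 189 0 -50 255;-147 189 0 -60 255;-147 189 0 -70 255;-147 189 0 -80 255;-147 189 0 -90 255;-147 189 0 -90 255;-147 189 0 -90 255"

```text
time: 6.92
ee_pos: [0.4605, -0.3298, 0.1868]
tcp_rot: [-180.0, -0.0, 110.8]
wrist_force: [-0.7, -0.2, -1.2]
opening: 0.061
grasp_force: 44.3
```

Call:
send_rows:
  targets: "0 0 0 -10 255;0 0 0 -20 255;0 0 0 -30 255;0 0 0 -40 255;0 0 0 -50 255;0 0 0 -60 255;0 0 20 -70 255;0 0 60 -80 255;0 0 90 -90 255;0 0 110 -90 255;0 0 125 -90 255;0 0 132 -90 255;0 0 136 -90 255;0 0 138 -90 255;0 0 140 -90 255;0 0 140 -90 255"

```text
time: 8.93
ee_pos: [0.4608, -0.3299, 0.0475]
tcp_rot: [-180.0, 0.0, -159.0]
wrist_force: [-0.0, 0.4, -0.9]
opening: 0.0612
grasp_force: 44.3
```

Call:
send_rows:
  targets: "0 0 1 0 255;0 0 2 0 255;0 0 3 0 255;0 0 4 0 255;0 0 4 0 255;0 0 4 0 0;0 0 4 0 0;0 0 4 0 0;0 0 4 0 0;0 0 4 0 0;0 0 -60 0 0;0 0 -110 0 0;0 0 -160 0 0;0 0 -160 0 0;0 0 -160 0 0"

```text
time: 10.8
ee_pos: [0.4606, -0.3298, 0.2066]
tcp_rot: [180.0, -0.0, -159.0]
wrist_force: [-0.1, 0.1, -0.3]
opening: 0.0854
grasp_force: 0.0
```

Run:
```python
from h import *
go(.51,.255,.25,105.7)
```

```text
shift [-255.4  528.4  -43.2] turn 95.3 | t 10.8 pos [ 0.4606 -0.3298  0.2066] rot [ 180.   -0. -159.] q [-36.   7.   9.  93.  -0. -57.] F [-0.1  0.1 -0.3] op 0.085 g 0
```

Call:
send_rows:
  targets: "-26 53 -43 10 110;-52 106 -43 20 110;-78 159 -43 30 110;-104 212 -43 40 110;-130 265 -43 50 110;-156 318 -43 60 110;-182 371 -43 70 110;-208 424 -43 80 110;-234 477 -43 90 110;-255 528 -43 95 110;-255 528 -43 95 110;-255 528 -43 95 110;-255 528 -43 95 110;-255 528 -43 95 110"

```text
time: 12.55
ee_pos: [0.51, 0.2531, 0.2504]
tcp_rot: [180.0, 0.0, 105.9]
wrist_force: [0.4, -0.3, 0.6]
opening: 0.0485
grasp_force: 0.0
```

Run:
```python
from h import *
snap('wrist','w3');go(.51,.255,.25,105.7)
```

```text
shift [1.7 0.5 0.5] turn 0.2 | t 12.6 pos [0.51   0.2532 0.2505] rot [180.    0.  105.9] q [ 26.   8.  16.  98.  -0. 101.] F [-0.1  0.   0.7] op 0.049 g 0
```

View pics/w3.png

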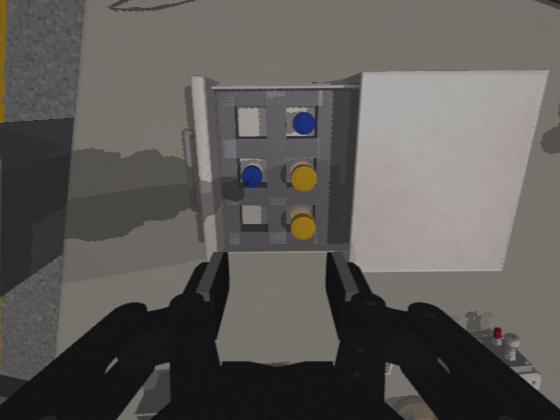

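Run:
```python
from h import *
o=ob('w3')
for n,u,v,z in(('L0',303,178,.073),('L1',303,228,.073),('S0',303,124,.062),('S1',252,176,.062)):
    p=at('wrist',u,v,z,o);print(n,p);go(p[0],p[1],.13,-164.3)
```

```text
L0 [0.5359 0.2647 0.073 ]
shift [  3.9  28.  120.5] turn -89.8 | t 12.6 pos [0.51   0.2532 0.2505] rot [180.    0.  105.9] q [ 26.   8.  16.  98.  -0. 101.] F [-0.1  0.   0.7] op 0.049 g 0
L1 [0.5527 0.2111 0.073 ]
shift [-52.2  29.5 120.5] turn -89.8 | t 12.6 pos [0.51   0.2532 0.2505] rot [180.    0.  105.9] q [ 26.   8.  16.  98.  -0. 101.] F [-0.1  0.   0.7] op 0.049 g 0
S0 [0.5206 0.3164 0.062 ]
shift [ 57.8  27.5 120.5] turn -89.8 | t 12.6 pos [0.51   0.2532 0.2505] rot [180.    0.  105.9] q [ 26.   8.  16.  98.  -0. 101.] F [-0.1  0.   0.7] op 0.049 g 0
S1 [0.4841 0.2495 0.062 ]
shift [  3.5 -25.9 120.5] turn -89.8 | t 12.6 pos [0.51   0.2532 0.2505] rot [180.    0.  105.9] q [ 26.   8.  16.  98.  -0. 101.] F [-0.1  0.   0.7] op 0.049 g 0
```

Call:
send_rows:
  targets: "-20 10 0 -10 135;-40 20 0 -20 135;-53 29 20 -30 135;-53 29 40 -40 135;-53 29 60 -50 135;-53 29 80 -60 135;-53 29 90 -70 135;-53 29 100 -80 135;-53 29 110 -90 135;-53 29 120 -90 135;-53 29 140 -90 135;-53 29 160 -90 135;-53 29 180 -90 135;-53 29 200 -90 135;-53 29 207 -90 135;-53 29 207 -90 135;-53 29 207 -90 135"

```text
time: 14.72
ee_pos: [0.5527, 0.2116, 0.0443]
tcp_rot: [180.0, 0.1, -164.1]
wrist_force: [0.4, 0.0, 0.1]
opening: 0.0401
grasp_force: 0.0
```

Call:
send_rows:
  targets: "0 0 0 0 255;0 0 0 0 255;0 0 0 0 255;0 0 0 0 255;0 0 0 0 255;0 0 0 0 255"
  newtons: 25

```text
time: 15.48
ee_pos: [0.5528, 0.2116, 0.0442]
tcp_rot: [180.0, 0.1, -164.0]
wrist_force: [-0.6, -1.3, 4.6]
opening: 0.0279
grasp_force: 24.9
```

Call:
send_rows:
  targets: "0 0 -15 0 255;0 0 -40 0 255;0 0 -80 0 255;0 0 -130 0 255;0 0 -150 0 255;0 0 -150 0 255"

```text
time: 16.23
ee_pos: [0.5529, 0.2118, 0.1956]
tcp_rot: [180.0, 0.2, -164.0]
wrist_force: [0.3, -0.5, 0.1]
opening: 0.0279
grasp_force: 24.7
```

Run:
```python
from h import *
go(.53,-.10,.2,110.6)
```

```text
shift [ 107.8 -293.4   -4.9] turn 85.4 | t 16.2 pos [0.5529 0.2118 0.1956] rot [ 180.     0.2 -164. ] q [21. 10. 12. 91.  0.  5.] F [ 0.3 -0.5  0.1] op 0.028 g 25
```

Call:
send_rows:
  targets: "12 -33 -5 10 255;24 -66 -5 20 255;36 -99 -5 30 255;48 -132 -5 40 255;60 -165 -5 50 255;72 -198 -5 60 255;84 -231 -5 70 255;96 -264 -5 80 255;108 -293 -5 85 255;108 -293 -5 85 255;108 -293 -5 85 255;108 -293 -5 85 255"

```text
time: 17.73
ee_pos: [0.5291, -0.0991, 0.1979]
tcp_rot: [-180.0, -0.0, 111.1]
wrist_force: [-0.1, -0.2, -0.1]
opening: 0.0278
grasp_force: 24.8
```

Run:
```python
from h import *
go(.53,-.10,.2,110.6)
im,o=snap('wrist','w4');im2,_=snap('top','t4')
a=cv2.resize(im2[150:270,250:340],None,fx=4.67,fy=4.67,interpolation=cv2.INTER_CUBIC)[:420]
b=cv2.resize(im2[160:265,250:340],None,fx=4,fy=4,interpolation=cv2.INTER_CUBIC)
cv2.imwrite('pics/c4.png',np.hstack([im[:, :430],b]))
```

```text
shift [-1.2  0.6 -2.1] turn 0.5 | t 17.7 pos [ 0.5291 -0.0991  0.1979] rot [-180.    -0.   111.1] q [-11.   3.   4.  91.   0.  58.] F [-0.1 -0.2 -0.1] op 0.028 g 25
```

View pics/c4.png

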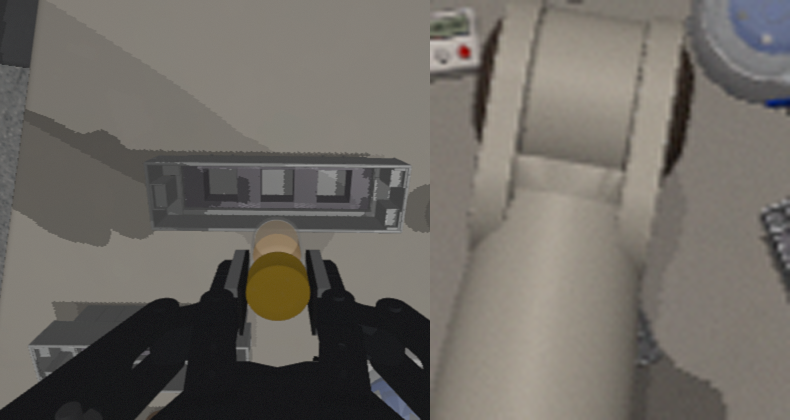

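```bash
cat >> h.py <<'E'
def tote(fn,px,z,w='wrist'):
    o=ob(fn);p=np.array([at(w,u,v,z,o) for u,v in px]);c=p.mean(0)
    e=[np.linalg.norm(p[i]-p[(i+1)%4]).round(4) for i in range(4)]
    d=(p[0]+p[3]-p[1]-p[2])/2
    if e[1]>e[0]: d=(p[0]+p[1]-p[2]-p[3])/2
    y=np.degrees(np.arctan2(d[1],d[0]))
    if y<-90:y+=180
    if y>90:y-=180
    print('c',c,'yaw',y,'edges',e);a=np.radians(y);return c,y,np.array([np.cos(a),np.sin(a)])
E
python3 - <<'E'
from h import *
c,y,ax=tote('w4',((148,159),(409,163),(406,232),(153,232)),.076)
for s in(-.058,0,.058):
    p=c[:2]+s*ax;print(s,p);go(p[0],p[1],.13,y+90)
print(at('wrist',276,180,.003,ob('w4')))
E
```

```text
c [ 0.53195  -0.098975  0.076   ] yaw 20.680927490987926 edges [np.float64(0.2208), np.float64(0.0636), np.float64(0.2302), np.float64(0.0668)]
-0.058 [ 0.47768742 -0.11945848]
shift [ -0.4 -55.3  68.1] turn 0.4 | t 17.8 pos [ 0.5291 -0.0992  0.1981] rot [-180.    -0.   111.1] q [-11.   3.   4.  91.   0.  58.] F [-0.1 -0.6 -0.3] op 0.028 g 25
0 [ 0.53195  -0.098975]
shift [-0.8  2.7 68.1] turn 0.4 | t 17.8 pos [ 0.5291 -0.0992  0.1981] rot [-180.    -0.   111.1] q [-11.   3.   4.  91.   0.  58.] F [-0.1 -0.6 -0.3] op 0.028 g 25
0.058 [ 0.58621258 -0.07849152]
shift [-1.2 60.7 68.1] turn 0.4 | t 17.8 pos [ 0.5291 -0.0992  0.1981] rot [-180.    -0.   111.1] q [-11.   3.   4.  91.   0.  58.] F [-0.1 -0.6 -0.3] op 0.028 g 25
[ 0.5296 -0.1014  0.003 ]
```

Run:
```python
from h import *
o=ob('w4');p=at('wrist',277,286,.2266,o);M=R.from_euler('xyz',o['tcp_rot'],degrees=True).as_matrix();print(p,(M.T@(p-o['ee_pos']))*1000)
```

```text
[ 0.5278 -0.093   0.2266] [  6.17356717   1.02271819 -28.69734314]
```

```bash
cat >> h.py <<'E'
def capoff(fn,top,col='y'):
    # vial offset in the tool frame from the cap: lower image edge = tool -x edge of the top disc
    o=ob(fn);im=cv2.imread('pics/'+fn+'.png');h=cv2.cvtColor(im,cv2.COLOR_BGR2HSV)
    lo,hi=((15,120,60),(35,255,255)) if col=='y' else ((105,120,50),(130,255,255))
    m=cv2.inRange(h,lo,hi);m[:150]=0
    n,l,s,_=cv2.connectedComponentsWithStats(m);i=1+s[1:,4].argmax();x,y,w,hh,_=s[i];print('bbox',s[i])
    M=R.from_euler('xyz',o['tcp_rot'],degrees=True).as_matrix();f=lambda u,v:(M.T@(at('wrist',u,v,o['ee_pos'][2]+top,o)-o['ee_pos'])*1000)
    xs=np.where((l==i))
    r=[np.ptp(np.where(l[v]==i)[0]) for v in range(y,y+hh)];vm=y+int(np.argmax(r));a,b=f(x,vm),f(x+w,vm)
    bt=f(x+w/2,y+hh);rad=(b[1]-a[1])/2
    print('widest row',vm,'x there',a,b,'bottom',bt[0],'rad',rad,'off x',bt[0]+rad,'off y',(a[1]+b[1])/2)
E
python3 -c "
from h import *
capoff('w4',.0287)"
```

```text
bbox [ 246  252   64   69 3545]
widest row 286 x there [  6.19504508 -11.82872194 -28.69229926] [  6.30965028  14.57784466 -28.70259433] bottom -11.036136179508185 rad 13.20328330056961 off x 2.1671471210614257 off y 1.3745613630248688
```

Call:
send_rows:
  targets: "-3 30 0 0 255;-3 60 20 0 255;-3 60 60 0 255;-3 60 100 0 255;-3 60 120 0 255;-3 60 125 0 255;-3 60 130 0 255;-3 60 135 0 255;-3 60 140 0 255;-3 60 145 0 255;-3 60 150 0 255;-3 60 155 0 255;-3 60 159 0 255;-3 60 160 0 255;-3 60 160 0 255"

```text
time: 19.7
ee_pos: [0.5862, -0.0813, 0.0383]
tcp_rot: [180.0, 0.0, 111.0]
wrist_force: [0.1, 0.6, 0.5]
opening: 0.0282
grasp_force: 24.9
```

Call:
send_rows:
  targets: "0 0 2 0 255;0 0 2 0 255;0 0 2 0 130;0 0 2 0 130;0 0 2 0 130;0 0 2 0 130;0 0 -10 0 130;0 0 -30 0 130;0 0 -80 0 130;0 0 -130 0 130;0 0 -160 0 130;0 0 -160 0 130"

```text
time: 21.2
ee_pos: [0.5873, -0.0814, 0.2021]
tcp_rot: [179.7, 0.2, 111.0]
wrist_force: [-0.2, -0.1, 0.6]
opening: 0.0418
grasp_force: 0.0
```

Run:
```python
from h import *
go(.5352,.2635,.2,-164.2);snap('wrist','w5')
```

```text
shift [340.7  74.9   1.5] turn -84.8 | t 21.2 pos [ 0.5873 -0.0814  0.2021] rot [179.7   0.2 111. ] q [-8. 10. 13. 92. -0. 61.] F [-0.2 -0.1  0.6] op 0.042 g 0
```

View pics/w5.png

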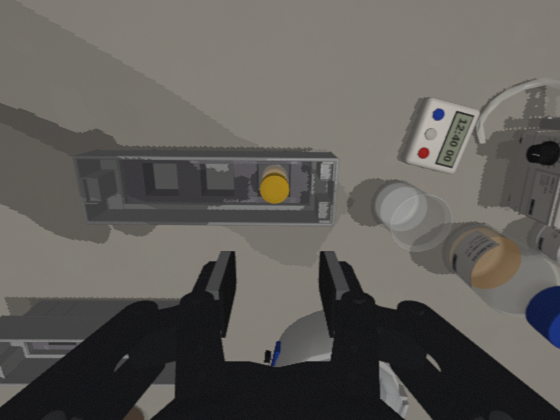

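Vial L1 stands upright in the far pocket at (275,187). Next is L0.

Call:
send_rows:
  targets: "40 9 0 -10 135;80 18 0 -20 135;120 27 0 -30 135;160 36 0 -40 135;200 45 0 -50 135;240 53 0 -60 135;280 62 0 -70 135;320 70 0 -80 135;342 74 0 -85 135;342 74 0 -85 135;342 74 60 -85 135;342 74 110 -85 135;342 74 120 -85 135;342 74 130 -85 135;342 74 140 -85 135;342 74 150 -85 135;342 74 158 -85 135;342 74 158 -85 135;342 74 158 -85 135"

```text
time: 23.62
ee_pos: [0.533, 0.2646, 0.0406]
tcp_rot: [180.0, 0.0, -164.0]
wrist_force: [-0.1, -0.4, 0.1]
opening: 0.0402
grasp_force: 0.0
```

Call:
send_rows:
  targets: "0 0 0 0 255;0 0 0 0 255;0 0 0 0 255;0 0 0 0 255;0 0 0 0 255;0 0 -15 0 255;0 0 -40 0 255;0 0 -80 0 255;0 0 -130 0 255;0 0 -150 0 255;0 0 -150 0 255"

```text
time: 25.0
ee_pos: [0.5335, 0.2648, 0.1925]
tcp_rot: [180.0, 0.2, -164.0]
wrist_force: [0.4, 0.5, -0.2]
opening: 0.0279
grasp_force: 25.0
```

Run:
```python
from h import *
go(.531,-.1,.2,111);
```

```text
shift [ 102.7 -350.1   -8.1] turn 85.0 | t 25.0 pos [0.5335 0.2648 0.1925] rot [ 180.     0.2 -164. ] q [26. 10. 12. 91. -0. 10.] F [ 0.4  0.5 -0.2] op 0.028 g 25
```

Call:
send_rows:
  targets: "12 -40 -8 10 255;24 -80 -8 20 255;36 -120 -8 30 255;48 -160 -8 40 255;60 -200 -8 50 255;72 -240 -8 60 255;84 -280 -8 70 255;96 -320 -8 80 255;103 -350 -8 85 255;103 -350 -8 85 255;103 -350 -8 85 255;103 -350 -8 85 255"

```text
time: 26.5
ee_pos: [0.53, -0.0994, 0.1979]
tcp_rot: [-180.0, -0.0, 111.1]
wrist_force: [0.2, -0.4, 0.8]
opening: 0.0279
grasp_force: 25.0
```

Run:
```python
from h import *
go(.531,-.1,.13,110.6)
im,o=snap('wrist','w6');capoff('w6',.032)
```

```text
shift [-0.9  0.7 67.9] turn 0.5 | t 26.5 pos [ 0.53   -0.0994  0.1979] rot [-180.    -0.   111.1] q [-11.   3.   4.  91.   0.  58.] F [ 0.2 -0.4  0.8] op 0.028 g 25
bbox [ 245  264   66   70 3675]
widest row 303 x there [  0.38961095 -12.10624227 -31.98737703] [  0.37884751  14.89615981 -32.00026615] bottom -15.019608439898764 rad 13.50120103934118 off x -1.5184074005575852 off y 1.3949587715202387
```

View pics/w6.png

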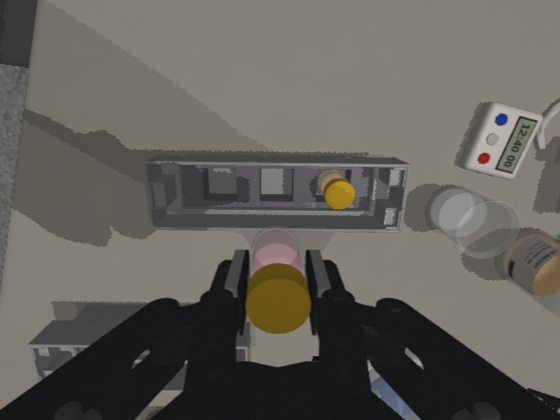

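Call:
send_rows:
  targets: "0 -30 0 0 255;0 -56 20 0 255;0 -56 60 0 255;0 -56 100 0 255;0 -56 120 0 255;0 -56 125 0 255;0 -56 130 0 255;0 -56 135 0 255;0 -56 140 0 255;0 -56 145 0 255;0 -56 150 0 255;0 -56 155 0 255;0 -56 160 0 255;0 -56 163 0 255;0 -56 163 0 255"

```text
time: 28.42
ee_pos: [0.4782, -0.1205, 0.0378]
tcp_rot: [179.9, 0.1, 111.0]
wrist_force: [-8.8, 2.6, 21.3]
opening: 0.0278
grasp_force: 39.1
```

Call:
send_rows:
  targets: "0 0 -4 0 255;0 0 -8 0 255;0 0 -8 0 255"

```text
time: 28.8
ee_pos: [0.478, -0.1204, 0.0434]
tcp_rot: [180.0, 0.0, 111.0]
wrist_force: [-0.7, -0.2, -0.5]
opening: 0.0284
grasp_force: 37.1
```

Run:
```python
from h import *
go(.4767,-.1205,.04,110.6)
im,o=snap('wrist','w7');s,_=snap('side','s7')
b=cv2.resize(s[170:270,210:370],None,fx=3.5,fy=3.5,interpolation=cv2.INTER_CUBIC)[:, :]
a=cv2.resize(im[120:420,130:430],(350,350))
cv2.imwrite('pics/c7.png',np.hstack([a[:350],cv2.resize(b,(448,350))]))
```

```text
shift [ 0.4 -1.3  3.4] turn 0.4 | t 28.8 pos [ 0.478  -0.1204  0.0434] rot [180.   0. 111.] q [-14.  -2. -18.  74.   0.  55.] F [-0.7 -0.2 -0.5] op 0.028 g 37
```

View pics/c7.png

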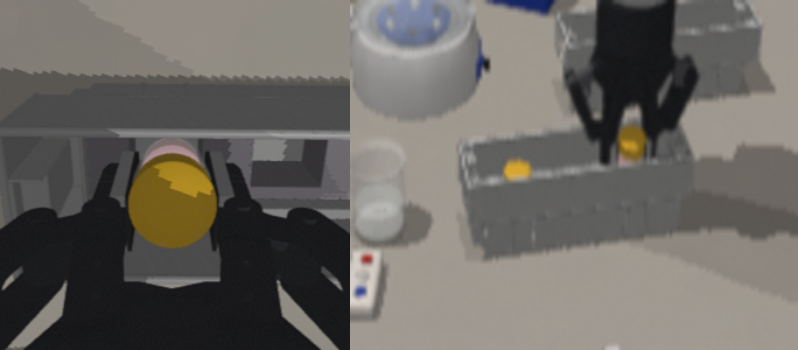

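Call:
send_rows:
  targets: "1 -1.5 0 0 255;1 -1.5 2 0 255;1 -1.5 4 0 255;1 -1.5 6 0 255;1 -1.5 6 0 255"

```text
time: 29.52
ee_pos: [0.4759, -0.1198, 0.037]
tcp_rot: [-180.0, -0.0, 111.0]
wrist_force: [-0.6, 0.6, -0.5]
opening: 0.0284
grasp_force: 37.1
```

Free of force now. I'll lower a little more and release.

Call:
send_rows:
  targets: "0 0 2 0 255;0 0 3 0 255;0 0 3 0 130;0 0 3 0 130;0 0 3 0 130;0 0 3 0 130;0 0 -10 0 130;0 0 -30 0 130;0 0 -80 0 130;0 0 -130 0 130;0 0 -160 0 130;0 0 -160 0 130"

```text
time: 31.02
ee_pos: [0.4771, -0.1202, 0.2007]
tcp_rot: [179.8, 0.2, 111.0]
wrist_force: [-0.1, -0.0, -0.4]
opening: 0.0418
grasp_force: 0.0
```

Run:
```python
from h import *
im,_=snap('wrist','w8');s,_=snap('side','s8')
a=im[100:310,200:560]
b=cv2.resize(s[160:270,210:370],None,fx=3,fy=3,interpolation=cv2.INTER_CUBIC)
a=cv2.resize(a,(570,330))[:, :]
cv2.imwrite('pics/c8.png',np.hstack([cv2.resize(im,(440,330)),b[:,120:]]))
go(.4608,-.3299,.2,-159)
```

```text
shift [-190.6  -89.5   -2.5] turn -90.0 | t 31.1 pos [ 0.4761 -0.1199  0.1975] rot [180.   0. 111.] q [-14.  -4.  -2.  91.  -0.  55.] F [-0.1  0.9 -1.4] op 0.042 g 0
```

View pics/c8.png

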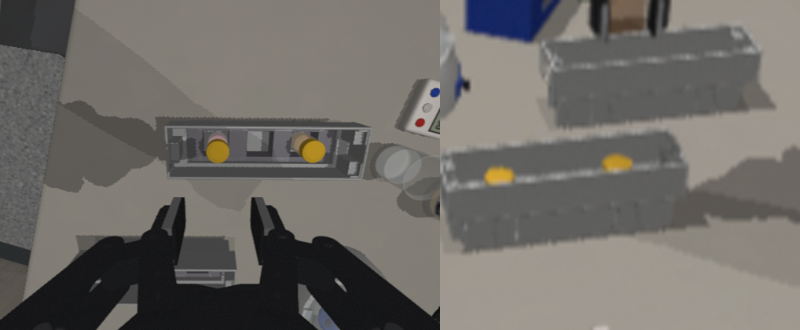

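Both large vials stand upright in the lower tote. I'll rectify the rim plane to check the tote's exact position before stacking.

```bash
cat >> h.py <<'E'
def rect(fn,z,c,yaw,s=3,hx=130,hy=32):
    a=np.radians(yaw);ax=np.array([np.cos(a),np.sin(a)]);ay=np.array([-ax[1],ax[0]]);o=ob(fn)
    W,H=2*hx*s,2*hy*s+0;im=cv2.imread('pics/'+fn+'.png');m=camera_model('wrist');K=np.array(m['K'])
    T=np.eye(4);T[:3,:3]=R.from_euler('xyz',o['tcp_rot'],degrees=True).as_matrix();T[:3,3]=o['ee_pos'];P=np.linalg.inv(T@np.array(m['T_tool_cam']))
    src=[];dst=[]
    for i,j in((-1,-1),(1,-1),(1,1),(-1,1)):
        p=np.append(np.array(c)+ax*i*.1+ay*j*.03,z);q=K@(P[:3,:3]@p+P[:3,3]);src.append(q[:2]/q[2]);dst.append((W/2+i*100*s,H/2-j*30*s))
    out=cv2.warpPerspective(im,cv2.getPerspectiveTransform(np.float32(src),np.float32(dst)),(W,H),flags=cv2.INTER_CUBIC)
    return out
E
python3 - <<'E'
from h import *
c=(.531,-.1007);y=20.8;L=[]
for fn,z in(('w1',.116),('w5',.076),('w8',.076)):
    r=rect(fn,z,c,y,3,130,33);H,W=r.shape[:2]
    cv2.rectangle(r,(W//2-342,H//2-93),(W//2+342,H//2+93),(0,0,255),1);L.append(r)
cv2.imwrite('pics/r1.png',np.vstack(L)[:600])
E
```

```text
(no output)
```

View pics/r1.png

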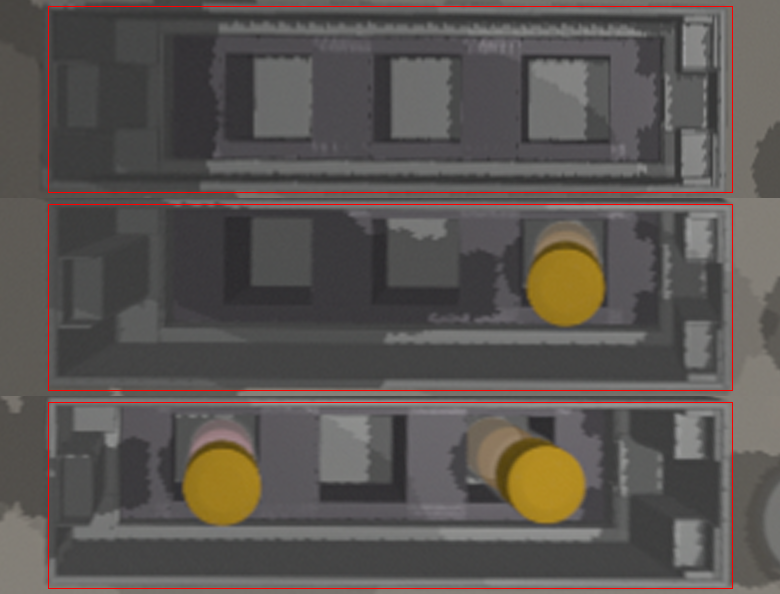

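Call:
send_rows:
  targets: "-40 -19 0 -10 60;-80 -38 0 -20 0;-120 -57 0 -30 0;-160 -75 0 -40 0;-191 -90 0 -50 0;-191 -90 0 -60 0;-191 -90 0 -70 0;-191 -90 0 -80 0;-191 -90 0 -90 0;-191 -90 0 -90 0;-191 -90 50 -90 0;-191 -90 100 -90 0;-191 -90 140 -90 0;-191 -90 154 -90 0;-191 -90 154 -90 0;-191 -90 154 -90 0"

```text
time: 33.12
ee_pos: [0.4613, -0.3311, 0.0452]
tcp_rot: [-179.9, 0.1, -159.1]
wrist_force: [0.1, 0.2, 0.3]
opening: 0.0855
grasp_force: 0.0
```

Call:
send_rows:
  targets: "0 0 0 0 255;0 0 0 0 255;0 0 0 0 255;0 0 0 0 255;0 0 0 0 255;0 0 0 0 255;0 0 0 0 255;0 0 -20 0 255;0 0 -60 0 255;0 0 -110 0 255;0 0 -150 0 255;0 0 -150 0 255;0 0 -150 0 255"
  newtons: 40

```text
time: 34.75
ee_pos: [0.4603, -0.3304, 0.1925]
tcp_rot: [180.0, -0.0, -159.0]
wrist_force: [-0.3, -0.0, -1.9]
opening: 0.0611
grasp_force: 44.3
```

Run:
```python
from h import *
go(.5293,-.1012,.2,-159.2)
```

```text
shift [-146.5  189.3   -7.5] turn 0.2 | t 34.8 pos [ 0.4603 -0.3304  0.1925] rot [ 180.   -0. -159.] q [-36.   7.   8.  91.   0. -57.] F [-0.3 -0.  -1.9] op 0.061 g 44
```

```bash
cat >> h.py <<'E'
def shift(a,b,y0,y1,x0,x1):
    f=lambda n:np.float32(cv2.cvtColor(cv2.imread('pics/'+n+'.png')[y0:y1,x0:x1],cv2.COLOR_BGR2GRAY))
    print('diff',np.abs(f(a)-f(b)).mean(),cv2.phaseCorrelate(f(a),f(b),cv2.createHanningWindow((x1-x0,y1-y0),cv2.CV_32F)))
E
python3 - <<'E'
from h import *
snap('side','s9');shift('s8','s9',205,242,250,290);shift('s7','s8',205,242,250,290)
E
```

```text
diff 0.7060811 ((0.007634796427442581, 0.024246508815952694), 1.0041635459661484)
diff 1.1027027 ((-0.051611480481344785, -0.005777308617627597), 1.0138271924853326)
```

Call:
send_rows:
  targets: "-35 45 -10 0 255;-70 90 -10 0 255;-105 135 -10 0 255;-146 189 -8 0 255;-146 189 -8 0 255;-146 189 -8 0 255;-146 189 -8 0 255"

```text
time: 35.67
ee_pos: [0.5287, -0.1028, 0.2007]
tcp_rot: [180.0, -0.1, -159.1]
wrist_force: [-0.1, -0.3, -1.7]
opening: 0.0611
grasp_force: 44.5
```

Run:
```python
from h import *
snap('side','s10');shift('s8','s10',205,242,250,290)
go(.5293,-.1012,.1145,-159.2)
```

```text
diff 4.3824325 ((-0.9980093639300307, 0.7800462748950139), 0.5870687633752822)
shift [-1.2  1.4 86.4] turn 0.1 | t 35.7 pos [ 0.5287 -0.1029  0.2009] rot [ 180.    -0.  -159.1] q [-11.   3.   5.  92.  -0. -32.] F [ 0.3 -0.3 -1.1] op 0.061 g 44
```

Call:
send_rows:
  targets: "0 0 0 0 255;0 0 40 0 255;0 0 60 0 255;0 0 70 0 255;0 0 75 0 255;0 0 78 0 255;0 0 80 0 255;0 0 81 0 255;0 0 81 0 255"

```text
time: 36.85
ee_pos: [0.5292, -0.1017, 0.1204]
tcp_rot: [-180.0, 0.0, -159.0]
wrist_force: [-0.8, -0.9, -1.2]
opening: 0.0615
grasp_force: 44.4
```

Run:
```python
from h import *
go(.5293,-.1012,.1145,-159.2)
```

```text
shift [-0.3  0.5  5.9] turn 0.2 | t 36.9 pos [ 0.5292 -0.1017  0.1204] rot [-180.    0. -159.] q [-11.   3.  -5.  83.   0. -32.] F [-0.8 -0.9 -1.2] op 0.062 g 44
```

Call:
send_rows:
  targets: "0 0 1 0 255;0 0 2 0 255;0 0 3 0 255;0 0 4 0 255;0 0 5 0 255;0 0 6 0 255;0 0 6 0 255"

```text
time: 37.72
ee_pos: [0.5291, -0.1018, 0.1148]
tcp_rot: [-180.0, 0.0, -159.0]
wrist_force: [-2.6, 0.7, 3.9]
opening: 0.0616
grasp_force: 44.9
```

Call:
send_rows:
  targets: "0 0 1 0 255;0 0 1 0 0;0 0 1 0 0;0 0 1 0 0;0 0 1 0 0;0 0 1 0 0;0 0 -50 0 0;0 0 -100 0 0;0 0 -120 0 0;0 0 -120 0 0;0 0 -120 0 0"

```text
time: 39.1
ee_pos: [0.5288, -0.1017, 0.2329]
tcp_rot: [179.9, -0.1, -159.0]
wrist_force: [-0.5, -0.4, -0.1]
opening: 0.0853
grasp_force: 0.0
```

Run:
```python
from h import *
im,_=snap('wrist','w11');s,_=snap('side','s11')
b=cv2.resize(s[140:270,220:360],(430,400),interpolation=cv2.INTER_CUBIC)
r=rect('w11',.146,(.5300,-.1012),20.9,1.5,130,40);r=cv2.resize(rect('w11',.146,(.5300,-.1012),20.9,3,130,33),None,fx=1,fy=1)
H,W=r.shape[:2];cv2.rectangle(r,(W//2-342,H//2-93),(W//2+342,H//2+93),(0,0,255),1)
top=np.hstack([b,cv2.resize(im,(350,400))]);cv2.imwrite('pics/c11.png',np.vstack([top,r]))
go(.4835,.249,.2,-164.2)
```

```text
Traceback (most recent call last):
  File "h.py", line 47, in rect
    out=cv2.warpPerspective(im,cv2.getPerspectiveTransform(np.float32(src),np.float32(dst)),(W,H),flags=cv2.INTER_CUBIC)
cv2.error: OpenCV(4.12.0) :-1: error: (-5:Bad argument) in function 'warpPerspective'
> Overload resolution failed:
>  - Can't parse 'dsize'. Sequence item with index 0 has a wrong type
>  - Can't parse 'dsize'. Sequence item with index 0 has a wrong type
```

Run:
```python
from h import *
im=cv2.imread('pics/w11.png');s=cv2.imread('pics/s11.png')
b=cv2.resize(s[140:270,220:360],(430,400),interpolation=cv2.INTER_CUBIC)
r=rect('w11',.146,(.5300,-.1012),20.9,3,130,33)
H,W=r.shape[:2];cv2.rectangle(r,(W//2-342,H//2-93),(W//2+342,H//2+93),(0,0,255),1)
top=np.hstack([b,cv2.resize(im,(350,400))]);cv2.imwrite('pics/c11.png',np.vstack([top,r]))
go(.4835,.249,.2,-164.2)
```

```text
shift [-83.4 343.6  33. ] turn 5.2 | t 39.2 pos [ 0.5286 -0.1017  0.2327] rot [ 1.799e+02 -1.000e-01 -1.590e+02] q [-11.   4.   9.  95.  -0. -32.] F [-0.1  0.6  0.1] op 0.085 g 0
```

View pics/c11.png

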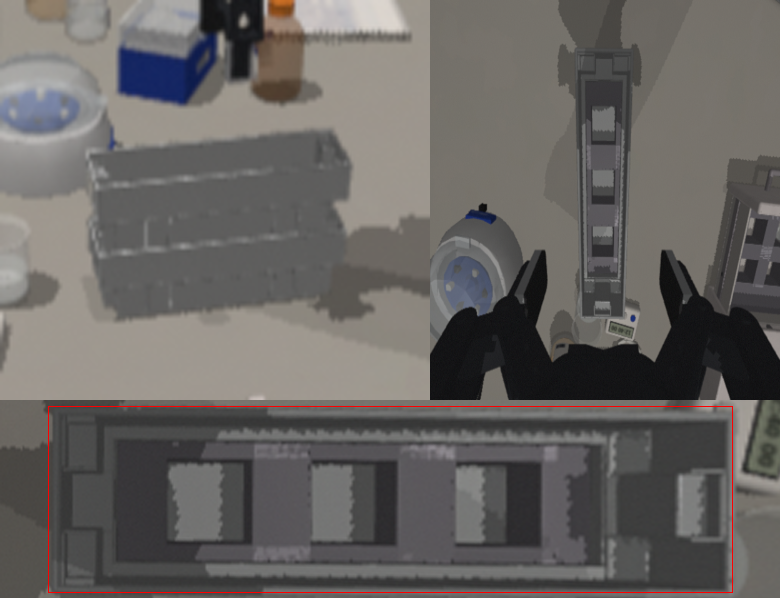

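The upper tote is stacked level on the lower one, half-turned. Next are the small vials, S1 first.

Call:
send_rows:
  targets: "-10 42 0 0 135;-20 84 0 5 135;-30 126 0 5 135;-40 168 0 5 135;-50 210 0 5 135;-60 252 0 5 135;-70 294 0 5 135;-83 344 0 5 135;-83 344 30 5 135;-83 344 60 5 135;-83 344 110 5 135;-83 344 140 5 135;-83 344 160 5 135;-83 344 175 5 135;-83 344 185 5 135;-83 344 191 5 135;-83 344 191 5 135;-83 344 191 5 135"

```text
time: 41.45
ee_pos: [0.4838, 0.2493, 0.0439]
tcp_rot: [180.0, 0.1, -164.0]
wrist_force: [0.6, 0.3, 0.2]
opening: 0.04
grasp_force: 0.0
```

Call:
send_rows:
  targets: "0 0 0 0 255;0 0 0 0 255;0 0 0 0 255;0 0 0 0 255;0 0 0 0 255;0 0 0 0 255;0 0 -15 0 255;0 0 -40 0 255;0 0 -100 0 255;0 0 -160 0 255;0 0 -200 0 255;0 0 -200 0 255;0 0 -200 0 255"
  newtons: 25

```text
time: 43.08
ee_pos: [0.4833, 0.2491, 0.2429]
tcp_rot: [-180.0, -0.0, -164.0]
wrist_force: [0.9, 0.8, 0.1]
opening: 0.0229
grasp_force: 24.6
```

Run:
```python
from h import *
go(.53,-.1012,.26,110.9)
```

```text
shift [  51.5 -349.6  -17. ] turn 85.1 | t 43.1 pos [0.4833 0.2491 0.2429] rot [-180.   -0. -164.] q [27.  4. 11. 96.  0. 11.] F [0.9 0.8 0.1] op 0.023 g 25
```

Call:
send_rows:
  targets: "6 -40 -17 10 255;12 -80 -17 20 255;18 -120 -17 30 255;24 -160 -17 40 255;30 -200 -17 50 255;36 -240 -17 60 255;42 -280 -17 70 255;48 -320 -17 80 255;52 -350 -17 85 255;52 -350 -17 85 255;52 -350 -17 85 255;52 -350 -17 85 255"

```text
time: 44.58
ee_pos: [0.5296, -0.1007, 0.26]
tcp_rot: [-180.0, -0.0, 111.1]
wrist_force: [-0.4, 0.4, -0.0]
opening: 0.0224
grasp_force: 24.7
```

Run:
```python
from h import *
im,o=snap('wrist','w12');capoff('w12',.0195,'b')
c=np.array((.53,-.1012));a=np.radians(20.9);ax=np.array([np.cos(a),np.sin(a)])
for s in(-.058,.058): go(*(c+s*ax),.1035,110.9)
snap('side','s12');shift('s11','s12',190,245,250,330)
r=rect('w12',.146,(.5300,-.1012),20.9,3,130,60)
H,W=r.shape[:2];cv2.rectangle(r,(W//2-342,H//2-93),(W//2+342,H//2+93),(0,0,255),1);cv2.imwrite('pics/r12.png',r)
```

```text
bbox [ 253  249   50   52 2075]
widest row 277 x there [  4.88852683  -9.60361415 -19.46976376] [  4.94400384  12.49518339 -19.47809896] bottom -7.432663305085583 rad 11.049398771269582 off x 3.6167354661839983 off y 1.4457846233226235
shift [ -0.4 -57.9 156.7] turn 0.2 | t 44.6 pos [ 0.5297 -0.1007  0.2602] rot [-180.    -0.   111.1] q [-11.   4.  13.  98.   0.  58.] F [0.1 0.2 0.3] op 0.023 g 25
shift [ -0.8  58.1 156.7] turn 0.2 | t 44.6 pos [ 0.5297 -0.1007  0.2602] rot [-180.    -0.   111.1] q [-11.   4.  13.  98.   0.  58.] F [0.1 0.2 0.3] op 0.023 g 25
diff 1.5390909 ((0.07486149949925647, 0.04002541531979986), 0.8616381867726643)
```

View pics/r12.png

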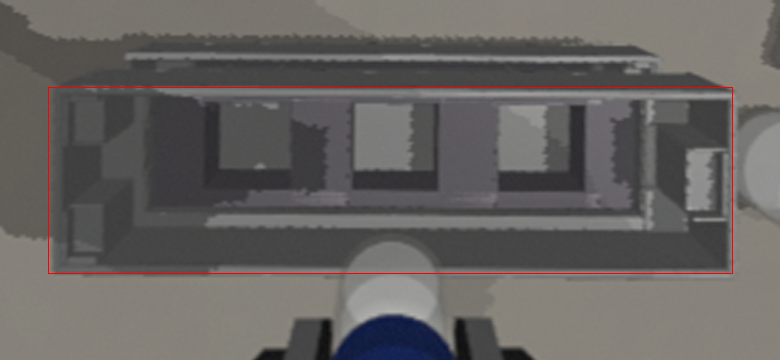

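Call:
send_rows:
  targets: "-3 30 0 0 255;-3 57 20 0 255;-3 57 60 0 255;-3 57 100 0 255;-3 57 115 0 255;-3 57 120 0 255;-3 57 125 0 255;-3 57 130 0 255;-3 57 135 0 255;-3 57 140 0 255;-3 57 145 0 255;-3 57 150 0 255;-3 57 154 0 255;-3 57 154 0 255"

```text
time: 46.42
ee_pos: [0.5839, -0.084, 0.1059]
tcp_rot: [-180.0, -0.0, 111.0]
wrist_force: [-0.1, 0.0, 0.2]
opening: 0.0222
grasp_force: 24.7
```

Call:
send_rows:
  targets: "0 0 1 0 255;0 0 1 0 130;0 0 1 0 130;0 0 1 0 130;0 0 1 0 130;0 0 1 0 130;0 0 -10 0 130;0 0 -30 0 130;0 0 -80 0 130;0 0 -130 0 130;0 0 -130 0 130;0 0 -130 0 130"

```text
time: 47.92
ee_pos: [0.5842, -0.084, 0.2364]
tcp_rot: [180.0, 0.0, 111.0]
wrist_force: [0.1, -0.5, -0.5]
opening: 0.042
grasp_force: 0.0
```

Run:
```python
from h import *
go(.519,.3165,.042,-164.2);snap('wrist','w13')
```

```text
shift [397.4  82.5 194.3] turn -84.8 | t 47.9 pos [ 0.5842 -0.084   0.2364] rot [180.   0. 111.] q [-8. 11. 17. 96. -0. 61.] F [ 0.1 -0.5 -0.5] op 0.042 g 0
```

Call:
send_rows:
  targets: "44 9 0 -10 135;88 18 0 -20 135;132 27 0 -30 135;176 36 0 -40 135;220 45 0 -50 135;264 54 0 -60 135;308 63 0 -70 135;352 72 0 -80 135;397 82 0 -85 135;397 82 0 -85 135;397 82 60 -85 135;397 82 110 -85 135;397 82 140 -85 135;397 82 160 -85 135;397 82 175 -85 135;397 82 185 -85 135;397 82 193 -85 135;397 82 193 -85 135;397 82 193 -85 135"

```text
time: 50.35
ee_pos: [0.5189, 0.3162, 0.044]
tcp_rot: [180.0, 0.1, -164.0]
wrist_force: [-0.6, -0.3, 0.3]
opening: 0.0403
grasp_force: 0.0
```

Call:
send_rows:
  targets: "0 0 0 0 255;0 0 0 0 255;0 0 0 0 255;0 0 0 0 255;0 0 0 0 255;0 0 0 0 255;0 0 -15 0 255;0 0 -40 0 255;0 0 -100 0 255;0 0 -160 0 255;0 0 -200 0 255;0 0 -200 0 255;0 0 -200 0 255"

```text
time: 51.98
ee_pos: [0.5184, 0.3159, 0.2428]
tcp_rot: [-180.0, -0.0, -164.0]
wrist_force: [0.4, -0.7, -0.8]
opening: 0.0223
grasp_force: 24.6
```

Run:
```python
from h import *
go(.53,-.1012,.26,110.9)
```

```text
shift [ 103.7 -404.2  -17. ] turn 85.1 | t 52.0 pos [0.5184 0.3159 0.2428] rot [-180.   -0. -164.] q [31. 13. 21. 98. -0. 15.] F [ 0.4 -0.7 -0.8] op 0.022 g 25
```

Call:
send_rows:
  targets: "12 -45 -17 10 255;24 -90 -17 20 255;36 -135 -17 30 255;48 -180 -17 40 255;60 -225 -17 50 255;72 -270 -17 60 255;84 -315 -17 70 255;96 -360 -17 80 255;104 -404 -17 85 255;104 -404 -17 85 255;104 -404 -17 85 255;104 -404 -17 85 255;104 -404 -17 85 255"

```text
time: 53.6
ee_pos: [0.5297, -0.1001, 0.2603]
tcp_rot: [180.0, -0.0, 111.1]
wrist_force: [-0.1, -0.5, 0.7]
opening: 0.0224
grasp_force: 24.6
```

Run:
```python
from h import *
im,o=snap('wrist','w14');capoff('w14',.0195,'b')
c=np.array((.53,-.1012));a=np.radians(20.9);ax=np.array([np.cos(a),np.sin(a)])
go(*(c-.058*ax),.1035,110.9)
snap('side','s14');shift('s12','s14',190,245,250,330);shift('w12','w14',100,200,160,300)
```

```text
bbox [ 253  256   49   52 2057]
widest row 284 x there [  1.37924654  -9.70136916 -19.52270833] [  1.4178706   12.17483956 -19.52263967] bottom -11.183646815127553 rad 10.938104362469307 off x -0.24554245265824548 off y 1.236735199508197
shift [ -0.8 -58.2 156.8] turn 0.2 | t 53.6 pos [ 0.5298 -0.1002  0.2603] rot [180.   -0.  111.1] q [-11.   4.  13.  98.   0.  58.] F [ 0.1  0.5 -0. ] op 0.023 g 25
diff 0.45409092 ((-0.07743194014912547, -0.08770173941078241), 0.9449978800614675)
diff 2.5925715 ((-0.2926679210114429, 0.24829160378073567), 0.8130478073490991)
```

Nothing has moved. The vial goes in the near pocket.

Call:
send_rows:
  targets: "-1 -30 0 0 255;-1 -59 20 0 255;-1 -59 60 0 255;-1 -59 100 0 255;-1 -59 115 0 255;-1 -59 120 0 255;-1 -59 125 0 255;-1 -59 130 0 255;-1 -59 135 0 255;-1 -59 140 0 255;-1 -59 145 0 255;-1 -59 150 0 255;-1 -59 154 0 255;-1 -59 154 0 255"

```text
time: 55.45
ee_pos: [0.4748, -0.123, 0.1059]
tcp_rot: [-180.0, -0.0, 111.0]
wrist_force: [-0.3, 0.8, 0.1]
opening: 0.0225
grasp_force: 24.6
```

Call:
send_rows:
  targets: "0 0 1 0 255;0 0 1 0 130;0 0 1 0 130;0 0 1 0 130;0 0 1 0 130;0 0 1 0 130;0 0 -10 0 130;0 0 -30 0 130;0 0 -80 0 130;0 0 -130 0 130;0 0 -130 0 130;0 0 -130 0 130"

```text
time: 56.95
ee_pos: [0.4751, -0.1231, 0.2364]
tcp_rot: [180.0, 0.0, 111.0]
wrist_force: [-0.2, -0.5, -0.5]
opening: 0.042
grasp_force: 0.0
```

Run:
```python
from h import *
go(.38,.217,.2,-164.3);snap('wrist','w15')
```

```text
shift [351.6  32.9  36.3] turn -84.7 | t 57.0 pos [ 0.4751 -0.1231  0.2364] rot [180.   0. 111.] q [-15.  -3.   3.  96.   0.  55.] F [-0.2 -0.5 -0.5] op 0.042 g 0
```

Call:
send_rows:
  targets: "40 4 0 -10 255;80 8 0 -20 255;120 12 0 -30 255;160 16 0 -40 255;200 20 0 -50 255;240 24 0 -60 255;280 28 0 -70 255;320 30 0 -80 255;352 33 20 -85 255;352 33 40 -85 255;352 33 60 -85 255;352 33 100 -85 255;352 33 140 -85 255;352 33 174 -85 255;352 33 174 -85 255;352 33 174 -85 255"

```text
time: 59.0
ee_pos: [0.38, 0.2175, 0.0631]
tcp_rot: [180.0, 0.0, -164.0]
wrist_force: [0.5, 0.3, 1.0]
opening: 0.0002
grasp_force: 0.0
```

Run:
```python
from h import *
f=np.array((.4383,.2332));a=np.radians(15.7);ax=np.array([np.cos(a),np.sin(a)])
for s in(-.011,.119,.129,.14):
    go(*(f+s*ax),.062,-164.3)
```

```text
shift [-49.4  -0.9   1.1] turn 0.3 | t 59.0 pos [0.38   0.2175 0.0631] rot [ 180.    0. -164.] q [ 30. -10. -23.  77.  -0.  14.] F [0.5 0.3 1. ] op 0.000 g 0
shift [-179.4   -1.5    1.2] turn 0.3 | t 59.0 pos [0.38   0.2175 0.0631] rot [ 180.    0. -164.] q [ 30. -10. -23.  77.  -0.  14.] F [0.5 0.3 1. ] op 0.000 g 0
shift [-189.4   -1.6    1.2] turn 0.3 | t 59.0 pos [0.38   0.2175 0.0631] rot [ 180.    0. -164.] q [ 30. -10. -23.  77.  -0.  14.] F [0.5 0.3 1. ] op 0.000 g 0
shift [-200.4   -1.6    1.2] turn 0.3 | t 59.0 pos [0.38   0.2175 0.0631] rot [ 180.    0. -164.] q [ 30. -10. -23.  77.  -0.  14.] F [0.5 0.3 1. ] op 0.000 g 0
```

Call:
send_rows:
  targets: "-25 0 0 0 255;-40 0 0 0 255;-48 0 0 0 255;-55 0 0 0 255;-65 0 0 0 255;-80 0 0 0 255;-95 -1 0 0 255;-110 -1 0 0 255;-125 -1 0 0 255;-140 -1 0 0 255;-155 -1 0 0 255;-165 -1 0 0 255;-170 -1 0 0 255;-174 -1 0 0 255;-174 -1 0 0 255"

```text
time: 60.88
ee_pos: [0.5476, 0.2643, 0.0623]
tcp_rot: [-180.0, 0.0, -164.0]
wrist_force: [-0.2, -0.3, 0.1]
opening: 0.0003
grasp_force: 0.0
```

Call:
send_rows:
  targets: "-3 0 0 0 255;-5 0 0 0 255;-7 0 0 0 255;-8 0 0 0 255;-9 0 0 0 255"

```text
time: 61.5
ee_pos: [0.5553, 0.2666, 0.0624]
tcp_rot: [-180.0, -0.1, -164.0]
wrist_force: [-3.3, -1.2, 1.2]
opening: -0.0001
grasp_force: 1.7
```

Call:
send_rows:
  targets: "-1 0 0 0 255;-2 0 0 0 255;-3 0 0 0 255;-4 0 0 0 255;-5 0 0 0 255;-5 0 0 0 255"

```text
time: 62.25
ee_pos: [0.558, 0.2673, 0.0624]
tcp_rot: [-180.0, -0.3, -164.0]
wrist_force: [-19.0, -5.1, 10.5]
opening: -0.0
grasp_force: 10.1
```

Call:
send_rows:
  targets: "0 0 0 0 255;20 0 0 0 255;60 0 0 0 255;110 0 -40 0 255;110 0 -90 0 255;110 0 -140 0 255;110 0 -140 0 255;110 0 -140 0 255"

```text
time: 63.25
ee_pos: [0.4554, 0.238, 0.202]
tcp_rot: [180.0, 0.0, -164.0]
wrist_force: [-0.5, -0.3, -0.6]
opening: -0.0005
grasp_force: 0.0
```

Run:
```python
from h import *
im,_=snap('wrist','w16');s,_=snap('side','s16');t,_=snap('top','t16')
b=cv2.resize(s[170:400,130:360],(420,420),interpolation=cv2.INTER_CUBIC)
c=cv2.resize(t[140:270,130:315],(370,260),interpolation=cv2.INTER_CUBIC)
d=np.zeros((420,370,3),np.uint8);d[:260]=c;d[260:]=cv2.resize(cv2.imread('pics/w15.png')[80:260,120:536],(370,160))
cv2.imwrite('pics/c16.png',np.hstack([b,d]))
```

```text
(no output)
```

View pics/c16.png

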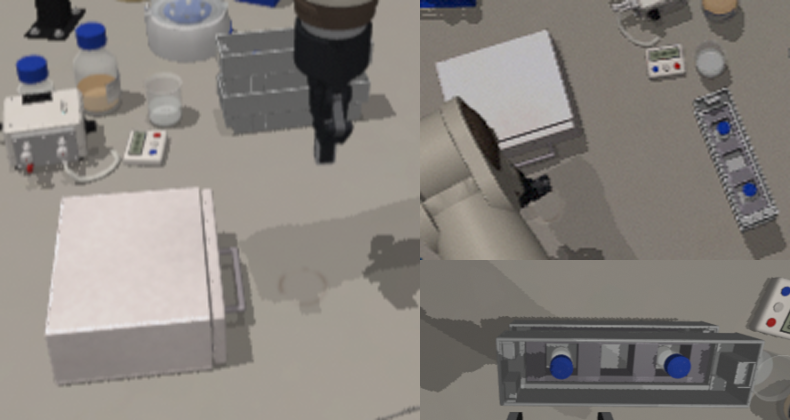

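The drawer is shut with an even seam: the push passed the catch and ended on a 19 N hard stop, well above the catch's 7 N. The stack is aligned with both small vials upright, and nothing touches the robot, so I'm handing in.

```bash
python3 -c "
from h import *
print(ticket.job_done())"
```

```text
the job is handed in; nothing more can be done
None
```

The job is handed in: both large vials are in the lower tote, the upper tote is stacked half-turned with both small vials in it, and the drawer is pushed home. I took the catch as snapped because the push ended on a 19 N hard stop. No verdict came back.

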